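# Emergency release of a centrifuge lid

## Task

The power is out and the small centrifuge's lock still holds its lid shut on the samples. Take the orange-handled release pin from the tool stand, put it straight down through the orange-marked slot in front of the lid, feel for the lock's spring tab hidden below and press it gently (never more than 20 N on the machine) until the lid springs ajar. Then stand the pin back in its hole in the tool stand, leaving the lid ajar and everything else where it is.

Things in the scene. Friction and masses are not known exactly. Their poses are not given: they have to be found in the camera images.
- centrifuge: compact microcentrifuge, white with teal tub and panel, fixed, 230 (y) x 270 (x) x 130 mm to its flat deck; origin at the centre of its underside, its sloping panel looks along its -x. The shut round lid (180 mm across, top 164 mm above the bench) covers the rear of the deck; its front lip ends at x = -67 mm. More than 20 N from the pin anywhere on it, lock included, counts as damage.
- slot (a point): centre of the release slot, at the deck's upper face (130 mm above the bench), on the deck's front strip, outlined in orange; centrifuge axes. 9 mm wide (x), 40 mm long (y), through a 4 mm deck, hollow below down to the lock unit.
- lock_mid (a point): 36 mm straight below the slot's centre, on the level of the hidden lock unit's rigid steel frame, which fills the space under the slot except for the release tab: 12 mm long in y, wider in x than the slot, centre anywhere within 12 mm either side of this point along y, its flat top flush with the frame or up to 8 mm above it. The tab cannot be seen or measured, only felt.
- slot_far (a point): end of the slot towards the centrifuge's +y, 20 mm from its centre. Feel of what lies below: the spring tab gives at about 3.6 N, stiffens by 0.4 N per mm, frees the lid after about 5 mm of travel and meets a hard stop at 9 mm; let go, it springs back. The frame beside it does not give at all.
- lid (a joint): angle of the lid about its rear hinge: 0 locked shut, grows as it opens; once freed a spring lifts it by itself to about 0.4 rad (front lip some 75 mm up) in half a second, and it stays there.
- lid_lip (a point): top of the teal finger lip at the lid's front edge, in the middle; when shut about 140 mm above the bench. The locked lid cannot be pulled open.
- pin: release pin: round steel rod of 5 mm diameter and 80 mm length with an orange square handle of 16 x 16 x 60 mm on top (a 12 mm collar just below the handle); 60 g. Origin at the rod's tip, z up along the rod to the handle, which spans z = 80 to 140 mm, its flats square to the pin's x and y axes. It stands upright in one of the three holes of the stand.
- pin_handle (a point): middle of the orange handle, 110 mm above the rod's tip; pin axes.
- stand: dark blue tool stand, weighted and fixed, 50 (x) x 140 (y) x 60 mm high, origin at the centre of its underside. Three upright 8 x 8 mm holes, 50 mm deep (floor 10 mm above the bench), in a row along its y at -45, 0 and +45 mm; which tool stands in which hole varies, none is spare.
- rotor_key: rotor key standing in the stand, 6 mm rod, black handle, 115 mm long, origin at its tip. Leave it.
- bowl_brush: small brush standing in the stand, white neck with round blue end up to 20 mm across, 120 mm long, origin at its tip. Leave it.
- tube_rack: blue tube rack with some capped tubes, 75 x 210 x 40 mm (53 mm with tubes), origin under its centre. Leave it.
- spray_bottle: white spray bottle, 74 mm across, 208 mm tall, origin under its centre. Leave it.
- beaker: clear beaker, 72 mm across, 95 mm tall, origin under its centre. Leave it.
- tip_box: blue pipette-tip box with pale lid, 87 x 122 x 62 mm, origin under its centre. Leave it.
- slot_plug: grey blanking plug of the slot, already taken out, lying on the bench, 16 x 48 x 11 mm, origin under its centre. Leave it.
Things that resemble listed ones, but are neither listed nor needed, are in the scene too. There is more than one size of the stand; the job needs the middle-sized.

How it is judged (in metres and radians):
On the way, in this order (a step that is already met when the one before it is completed fails the run):
1. the release pin is drawn clear of the stand (z of pin in the frame of stand above 0.065 m), for 0.1 s.
2. the lid springs ajar with the pin down through the slot (value of joint lid above 0.06 rad and z of pin in the frame of slot below -0.02 m and x of pin in the frame of slot between -0.008 and 0.008 m and y of pin in the frame of slot between -0.022 and 0.022 m), for 0.1 s.
At the end, for the whole second after the job is handed in: the lid stands ajar (0.25 to 0.6 rad); the pin stands upright (within 0.12 rad) in a hole of the stand, its tip at the hole's floor (4 to 16 mm above the bench), released and at rest (z of pin in the frame of stand between 0.004 and 0.016 m and x of pin in the frame of stand between -0.006 and 0.006 m and y of pin in the frame of stand between -0.055 and 0.055 m and angle between pin's own z axis and vertical below 0.12 rad and value of joint lid between 0.25 and 0.6 rad and linear speed of pin below 0.02 m/s and contact force between the fingers and pin below 0.1 N); the robot touches nothing.
It fails at once if more than 20 N between the pin and the centrifuge (its lock included) (contact force between pin and centrifuge above 20 N).
It fails at once if a bystander (either other tool, tube rack, spray bottle, beaker, tip box or slot plug) is moved more than 20 mm (distance of any of rotor_key, bowl_brush, tube_rack, spray_bottle, beaker, tip_box, slot_plug from where it was at the start of the episode above 0.02 m).
It also fails if it takes over 67 s, if anything falls off the work surface, if the arm or the gripper's body presses on something with over 40 N, if the wrist force passes 120 N, or if a joint passes its speed limit or range.

## Robot

A 7-joint arm with a two-finger parallel gripper is mounted at the origin on the work surface. World frame = base frame: x ahead of the robot, y to its left, z up, the work surface at z = 0. Lengths are in mm, angles in rad, forces in N, time in s.
With the tool pointing down it reaches from about 425 to 1025 mm from the base axis. Payload 9.4 kg.
Tool frame: the origin (TCP) lies at the centre of the arm's flange, where the gripper is bolted on; the fingertips stand r.nose_length ahead of it and the grasp point (between the pads) lies 167 mm ahead of it (r.nose_length is the distance from the TCP to the fingertips, in mm); z points along the fingers, y is the line along which they close (so a half turn about z gives the same grasp; the last joint's range is limited). The gripper opens to 93 mm and grips with 3 to 60 N. Pads are 15 mm wide; open, the fingers measure 128 mm over their backs; the gripper's body (75 mm by 188 mm) begins 65 mm behind the grasp point.
Start: joints at [-1.23, 0.599, -0.003, 1.599, 0.002, 0.943, -0.08], TCP at [294.166, 662.639, 404.718] pointing down, gripper open.
Joint ranges: [-2.57, 2.57], [-0.35, 1.97], [-1.29, 1.29], [0.11, 2.56], [-1.05, 4.19], [0.11, 1.86], [-2.63, 2.63]. Speed limits (rad/s): [2.22, 2.22, 3.01, 3.01, 3.14, 3.14, 3.14].

## Interface

Orientations are given as a rotation vector (axis times angle).
In Python, from plant import status, optics, job, r gives the robot as it stands.
- The arm moves only by the tool drive_tool, never from a script. Its argument "deltas" is a list of rows, each a list of 6 numbers: the shift along the tool's x, y, z in cm, then the turn, a rotation vector about the tool's x, y, z in rad. A call has 1 to 12 rows; each row is the pose to reach, as a shift and turn from the pose commanded when the call began, along the tool's axes at that moment; what a row does not reach only later rows make up. A row lasts 1/8 s, in which the tool goes at most 62.5 mm and 10.7 degrees, less where a joint would pass 70% of its speed; a pose out of reach is approached as far as the arm can. A call with a gripper value outside its range is refused whole. "grip" is the gripper's target within -1 to 1 (fully open at 1, half-way at 0, shut at -1), set as the call begins (left out, the last holds). The fingers move at their own pace and stop on an object; "newtons" is the grip in N (left out, the last holds). Time passes only in rows, so rows that repeat a pose let the fingers close. It gives the time, the measured TCP pose, the force, the opening and the grip force at its end, in the units of the state.
- status.get_state(): the state, without advancing time (a new reading comes with each control period).
- optics.camera(name): name is "side" or "top" or "wrist"; returns (picture, depth): 384x512x3 uint8, red, green, blue; 384x512 float32, mm along the optical axis (not along the pixel's ray), 0 where there is no reading.
- optics.camera_model(name): a dict with "fx", "fy", "cx", "cy" (pixels), "R" (3x3) and "t" (3): a world point X has camera coordinates R X + t. Camera axes: x right, y down, z forward; pixel columns grow to the right and rows downward; lengths in mm; the calibration is good to about 2 mm. A picture is of the moment at which its call begins: read the wrist's pose just before it. camera_model takes no time and is no camera call; for the wrist camera it gives the pose at the moment of the call.
- job.sign_off(): hands the job in; it is judged then, once.
The state is a dict: "time_s": time; "joints": joint angles; "qvel": joint speeds; "effort": joint torques, N m; "position": TCP position; "orientation": TCP orientation; "force": force on the tool from outside, world axes, zero at the start; "ft_torque": the same for the moment, N m; "gripper_width": finger opening in mm; "grasp_force": force on a finger pad.
Only numpy, scipy, OpenCV 4.12 (cv2) and the standard library are available. Lean on these libraries where they do the work, as an engineer would, in place of code of your own. Each camera call takes 0.05 s, during which the arm holds its last target. There are 200 camera calls.

## Working session

There is one attempt and no reset: what is moved stays moved. The work goes in short steps, Python scripts to look and compute and a tool call to move; the robot and the scene stay as the last step left them, time stands still between calls to the robot, and variables do not carry over. Pictures are saved under pics/ and viewed, at most 10 in all, crops included, and the job is handed in when it is done.

Besides the shell and the picture viewer there is one more tool, called after "Request:" as name(argument=value, ...) on one line, values as JSON. drive_tool: Moves the arm, as the interface text tells. Its arguments: {"type":"object","properties":{"deltas":{"type":"array"},"grip":{"type":"number"},"newtons":{"type":"number"}},"required":["deltas"]}

```bash
ls; mkdir -p pics
cat > h.py <<'E'
import numpy as np, cv2
from plant import status, optics, job, r
def grab(n):
    m=optics.camera_model(n); p,d=optics.camera(n); return p,d,m
def world(m,u,v,z):  # depth z -> world
    c=np.array([(u-m['cx'])/m['fx']*z,(v-m['cy'])/m['fy']*z,z]); return np.array(m['R']).T@(c-np.array(m['t']))
def plane(m,u,v,h):
    R=np.array(m['R']);o=-R.T@np.array(m['t']); d=R.T@np.array([(u-m['cx'])/m['fx'],(v-m['cy'])/m['fy'],1]); return o+d*(h-o[2])/d[2]
def cloud(d,m):
    v,u=np.mgrid[:d.shape[0],:d.shape[1]]
    c=np.stack([(u-m['cx'])/m['fx']*d,(v-m['cy'])/m['fy']*d,d],-1); return (c-np.array(m['t']))@np.array(m['R'])
E
python3 - <<'E'
from h import *
ims=[]
for n in ("top","side"):
    p,d,m=grab(n); np.savez(n,p=p,d=d,**m); cv2.imwrite(f'pics/{n}.png',cv2.resize(p[:,:,::-1],(800,600),interpolation=cv2.INTER_CUBIC))
print(status.get_state(), r.nose_length)
E
```

```text
pics
{'time_s': 0.1, 'joints': array([-1.22972003,  0.60004548, -0.00252333,  1.6000339 ,  0.00178925,
        0.94292494, -0.07981602]), 'qvel': array([-0.00227377, -0.00099187,  0.00105483, -0.00282781, -0.00018392,
        0.00147196, -0.00091766]), 'effort': array([ 5.50682133e-03, -7.66563463e+01,  1.50262602e+00, -2.52934992e+01,
       -5.22199518e-02,  1.36463993e-02,  7.29453200e-05]), 'position': array([294.08118121, 662.4846033 , 403.95188759]), 'orientation': array([-6.51416017e-01, -3.07315016e+00,  2.19980544e-03]), 'force': array([ 0.33616356,  0.05495495, -1.31979474]), 'ft_torque': array([-0.01597369,  0.00774281,  0.06407641]), 'grasp_force': 0.0, 'gripper_width': 92.97359860107946} 186.1
```

View pics/top.png

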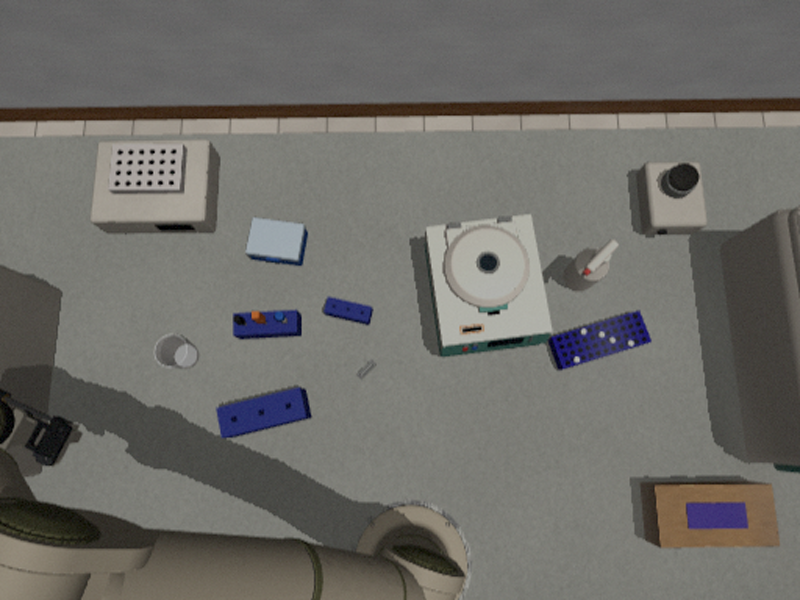

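View pics/side.png

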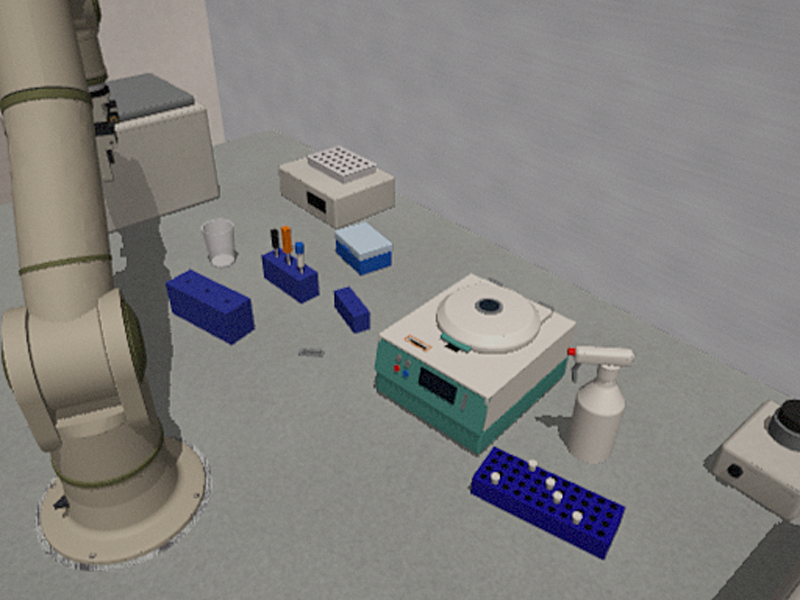

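The top view shows three blue stands: large and empty at (264,412), middle-sized with the tools at (267,323), small and empty at (348,310). There are two orange things: the pin handle at (258,316), in the middle hole between the black key (238,321) and the blue brush (280,317), and the slot outline at (471,328). I choose the tool stand at (267,323) and its orange handle.

Run:
```python
from h import *
for n in ("top","side"):
    f=np.load(n+'.npz'); p,d=f['p'],f['d']; m={k:f[k] for k in('fx','fy','cx','cy','R','t')}
    hsv=cv2.cvtColor(p,cv2.COLOR_RGB2HSV); W=cloud(d,m)
    msk=((hsv[...,0]>5)&(hsv[...,0]<22)&(hsv[...,1]>140)&(hsv[...,2]>90)).astype(np.uint8)
    k,l,s,c=cv2.connectedComponentsWithStats(msk)
    for i in range(1,k):
        if s[i,4]>5:
            w=W[l==i]; print(n,'orange',s[i],c[i].round(1),np.median(w,0).round(),w.min(0).round(),w.max(0).round())
    b=((hsv[...,0]>112)&(hsv[...,0]<128)&(hsv[...,1]>150)).astype(np.uint8)
    if n=='top':
        for h,nm in((60,'stand'),):
            sel=(b>0)&(abs(W[...,2]-h)<8)
            k,l,s,c=cv2.connectedComponentsWithStats(sel.astype(np.uint8))
            for i in range(1,k):
                if s[i,4]>100:
                    w=W[l==i]; print('blue',c[i].round(1),cv2.minAreaRect(w[:,:2].astype(np.float32)),np.median(w[:,2]))
        sel=(abs(W[...,2]-130)<6)&(W[...,1]<-50)&(W[...,1]>-400)&(hsv[...,1]<60)
        k,l,s,c=cv2.connectedComponentsWithStats(sel.astype(np.uint8)); i=1+np.argmax(s[1:,4]); w=W[l==i]
        print('deck',cv2.minAreaRect(w[:,:2].astype(np.float32)),np.median(w[:,2]))
    print('cam',(-m['R'].T@m['t']).round())
f=np.load('top.npz');a=f['p'][185:225,140:200,::-1];cv2.imwrite('pics/c1.png',cv2.resize(a,(720,480),interpolation=cv2.INTER_CUBIC))
```

```text
top orange [161 199   5   7  25] [163.1 201.8] [510. 312. 150.] [506. 304. 117.] [519. 318. 157.]
blue [171.  207.6] ((511.0527648925781, 310.2280578613281), (46.50070571899414, 137.26881408691406), 2.816972494125366) 61.16703667979514
deck ((589.1810302734375, -172.13575744628906), (263.1662292480469, 231.4115753173828), 6.609779357910156) 131.64714752276336
cam [ 274.    5. 1361.]
side orange [180 145   7  17  92] [182.9 152.8] [508. 306. 123.] [501. 299.  -4.] [648. 559. 151.]
cam [-132. -771.  841.]
```

View pics/c1.png

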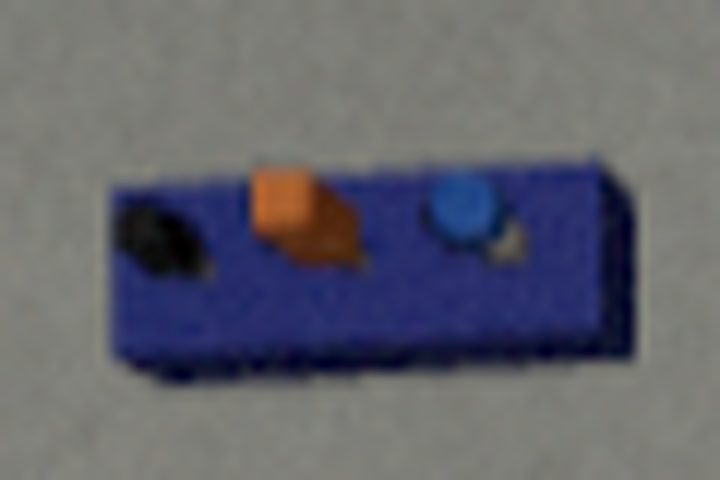

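Crop: the square orange handle top sits at about (163.7,201.7) in the top picture, in the middle hole, with the black key and blue brush 45 mm on either side. It matches the description. I'll hover above it with the fingers closing along the stand's x.

Request:
drive_tool(deltas=[[-34, -23.3, 0, 0, 0, 1.1], [-34, -23.3, 0, 0, 0, 1.1], [-34, -23.3, 0, 0, 0, 1.1], [-34, -23.3, 0, 0, 0, 1.1], [-34, -23.3, 0, 0, 0, 1.1], [-34, -23.3, 0, 0, 0, 1.1], [-34, -23.3, 0, 0, 0, 1.1], [-34, -23.3, 0, 0, 0, 1.1], [-34, -23.3, 0, 0, 0, 1.1], [-34, -23.3, 0, 0, 0, 1.1], [-34, -23.3, 0, 0, 0, 1.1], [-34, -23.3, 0, 0, 0, 1.1]], grip=1)

```text
time_s: 1.6
position: [510.1, 312.3, 404.7]
orientation: [-2.16, -2.281, 0.0]
force: [-1.0, 0.3, -0.6]
gripper_width: 92.9
grasp_force: 0.0
```

Run:
```python
from h import *
from scipy.spatial.transform import Rotation as Ro
s=status.get_state(); print(s['time_s'],s['position'].round(1),Ro.from_rotvec(s['orientation']).as_matrix().round(3).tolist(),s['joints'].round(2))
p,d,m=grab('wrist'); np.savez('w1',p=p,d=d,**m); cv2.imwrite('pics/w1.png',p[:,:,::-1])
f=np.load('top.npz'); mt={k:f[k] for k in('fx','fy','cx','cy','R','t')}
print(plane(mt,163.7,201.7,150),plane(mt,301.4,209.9,130))
W=cloud(d,m);hsv=cv2.cvtColor(p,cv2.COLOR_RGB2HSV)
msk=((hsv[...,0]>4)&(hsv[...,0]<22)&(hsv[...,1]>130)&(hsv[...,2]>70)).astype(np.uint8)
k,l,st,c=cv2.connectedComponentsWithStats(msk)
for i in range(1,k):
    if st[i,4]>30:
        w=W[l==i]; t=w[w[:,2]>w[:,2].max()-6]; print(st[i],c[i].round(1),w.min(0).round(),w.max(0).round(),cv2.minAreaRect(t[:,:2].astype(np.float32)))
```

```text
1.6 [510.1 312.3 404.7] [[-0.054, 0.999, -0.0], [0.999, 0.054, 0.0], [0.0, -0.0, -1.0]] [-0.86  0.46  0.31  1.91 -0.19  0.8  -0.39]
[510.52124016 309.50586744 150.        ] [ 482.0055017  -133.79702217  130.        ]
[248 170  20  37 668] [257.4 189. ] [505. 307.  94.] [520. 392. 385.] ((505.63677978515625, 392.37445068359375), (0.0, 0.0), 0.0)
[  38  281   39   65 1146] [ 52.4 313.7] [460. 330. 310.] [506. 392. 385.] ((505.63677978515625, 392.37445068359375), (0.0, 0.0), 0.0)
[437 285  34  61 940] [458.1 319.5] [506. 335. 312.] [557. 392. 385.] ((505.63677978515625, 392.37445068359375), (0.0, 0.0), 0.0)
[ 234  361  278   23 4305] [391.  375.2] [505. 334. 326.] [566. 392. 385.] ((505.63677978515625, 392.37445068359375), (0.0, 0.0), 0.0)
```

View pics/w1.png

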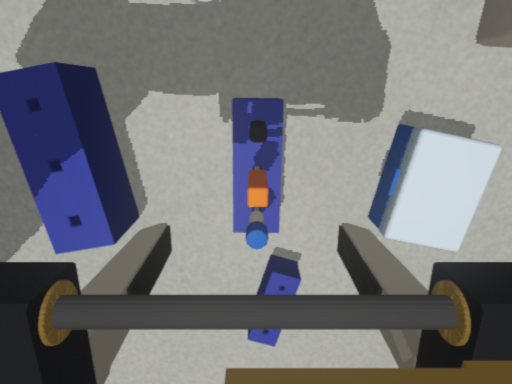

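The wrist picture shows the orange handle at (258,190), its top face around (258,197), between the key (258,130) and the brush (257,235). The finger paths at x≈165 and 345 are clear of both tools.

Run:
```python
from h import *
f=np.load('w1.npz');p,d=f['p'],f['d']; m={k:f[k] for k in('fx','fy','cx','cy','R','t')}
W=cloud(d,m);hsv=cv2.cvtColor(p,cv2.COLOR_RGB2HSV)
msk=(hsv[...,0]>4)&(hsv[...,0]<22)&(hsv[...,1]>130)&(hsv[...,2]>70); msk[260:]=0
t=msk&(abs(W[...,2]-150)<5); v,u=np.nonzero(t); rr=cv2.minAreaRect(np.c_[u,v].astype(np.float32)); print(rr,plane(m,*rr[0],150), np.median(W[t][:,2]))
w=W[t]; print(w[:,:2].min(0),w[:,:2].max(0),cv2.minAreaRect(w[:,:2].astype(np.float32)))
s=(hsv[...,0]>110)&(hsv[...,0]<130)&(hsv[...,1]>120)&(abs(W[...,2]-60)<5); s[:, :200]=0;s[:,320:]=0
# include tool area by hull
w=W[s];w=w[np.hypot(*(w[:,:2]-[510,311]).T)<80];print(cv2.minAreaRect(w[:,:2].astype(np.float32)))
```

```text
((257.5, 196.0), (20.0, 19.0), 90.0) [512.52986872 315.22541858 150.        ] 150.14384159979454
[505.00044124 306.54544448] [520.2298555 322.4654681] ((512.592529296875, 314.6041564941406), (14.576194763183594, 15.60519027709961), 3.096281051635742)
((512.8250122070312, 314.66796875), (48.02355194091797, 138.770751953125), 2.654096841812134)
```

Request:
drive_tool(deltas=[[0.24, 0.25, 5, 0, 0, 0], [0.24, 0.25, 9, 0, 0, 0], [0.24, 0.25, 11.5, 0, 0, 0], [0.24, 0.25, 11.8, 0, 0, 0], [0.24, 0.25, 11.8, 0, 0, 0]])

```text
time_s: 2.28
position: [513.1, 314.4, 287.4]
orientation: [2.162, 2.279, 0.001]
force: [-0.1, -0.4, 0.1]
gripper_width: 92.9
grasp_force: 0.0
```

Request:
drive_tool(deltas=[[0, 0, 0, 0, 0, 0], [0, 0, 0, 0, 0, 0], [0, 0, 0, 0, 0, 0], [0, 0, 0, 0, 0, 0], [0, 0, 0, 0, 0, 0], [0, 0, 0, 0, 0, 0], [0, 0, 0, 0, 0, 0], [0, 0, 0, 0, 0, 0], [0, 0, 0, 0, 0, 0], [0, 0, 0, 0, 0, 0], [0, 0, 0, 0, 0, 0]], grip=-1, newtons=20)

```text
time_s: 3.65
position: [512.8, 314.2, 286.7]
orientation: [2.162, 2.279, -0.0]
force: [-0.2, -0.5, -0.2]
gripper_width: 15.6
grasp_force: 20.0
```

Request:
drive_tool(deltas=[[0, 0, -1.5, 0, 0, 0], [0, 0, -4, 0, 0, 0], [0, 0, -8, 0, 0, 0], [0, 0, -13, 0, 0, 0], [0, 0, -17, 0, 0, 0], [0, 0, -19, 0, 0, 0], [0, 0, -19, 0, 0, 0]])

```text
time_s: 4.53
position: [512.8, 314.0, 479.0]
orientation: [2.162, 2.279, 0.006]
force: [-0.0, -0.8, -1.4]
gripper_width: 15.9
grasp_force: 20.0
```

Run:
```python
from h import *
s=status.get_state(); m=optics.camera_model('wrist');R=np.array(m['R']);print(s['position'],s['joints'].round(2),-R.T@np.array(m['t']),R[2],m['fx'])
```

```text
[512.79761366 313.99120624 479.03183144] [-0.89  0.39  0.34  1.82 -0.16  0.95 -0.43] [508.51697195 394.10223965 459.47141027] [ 0.01819607 -0.28194698 -0.95925742] 325.5651062115875
```

Request:
drive_tool(deltas=[[-2, -0.3, 0, 0, 0, 0.07], [-6, -0.7, 0, 0, 0, 0.2], [-11, -1.3, 0, 0, 0, 0.38], [-16, -2, 0, 0, 0, 0.55], [-21, -2.5, 0, 0, 0, 0.72], [-26, -3.1, 0, 0, 0, 0.9], [-31, -3.7, 0, 0, 0, 1.07], [-36, -4.3, 0, 0, 0, 1.24], [-40, -4.8, 0, 0, 0, 1.38], [-43, -5.2, 0, 0, 0, 1.47], [-44.3, -5.3, 0, 0, 0, 1.51], [-44.3, -5.3, 0, 0, 0, 1.51]])

```text
time_s: 6.02
position: [482.8, -131.4, 476.2]
orientation: [-3.137, -0.175, 0.002]
force: [-0.4, -0.3, -0.9]
gripper_width: 16.0
grasp_force: 20.0
```

Request:
drive_tool(deltas=[[0, 0, 0, 0, 0, 0], [0, 0, 0, 0, 0, 0], [0, 0, 0, 0, 0, 0]])

```text
time_s: 6.4
position: [483.4, -130.3, 476.7]
orientation: [-3.136, -0.181, -0.0]
force: [-0.7, -0.0, -0.3]
gripper_width: 15.4
grasp_force: 20.0
```

Run:
```python
from h import *
from scipy.spatial.transform import Rotation as Ro
s=status.get_state(); print(s['time_s'],s['position'].round(1),Ro.from_rotvec(s['orientation']).as_matrix().round(3).tolist(),s['joints'].round(2),s['force'])
p,d,m=grab('wrist'); np.savez('w2',p=p,d=d,**m); cv2.imwrite('pics/w2.png',cv2.resize(p[:,:,::-1],(800,600),interpolation=cv2.INTER_CUBIC))
```

```text
6.4 [ 483.4 -130.3  476.7] [[0.993, 0.115, 0.0], [0.115, -0.993, 0.0], [0.0, -0.0, -1.0]] [-0.47  0.31  0.83  2.05 -0.29  0.9  -0.94] [-0.67611939 -0.02390299 -0.33839478]
```

View pics/w2.png

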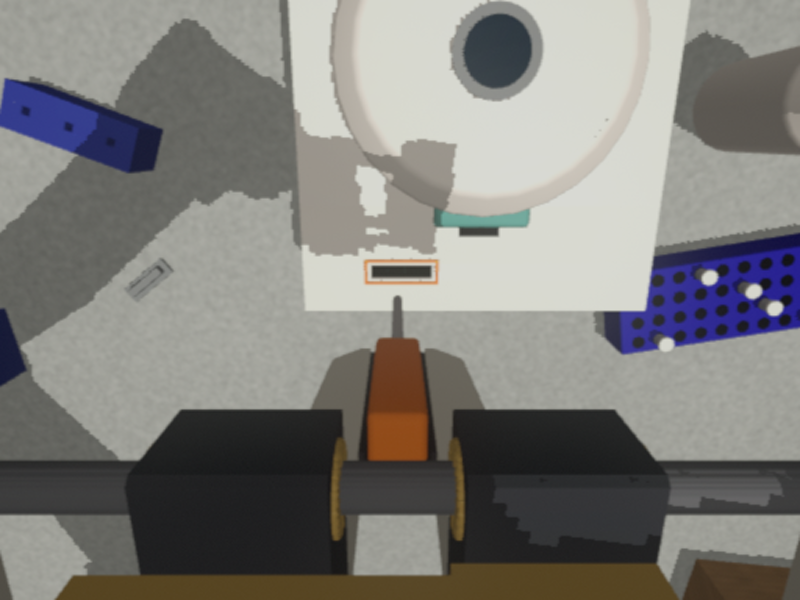

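The wrist picture shows the slot's orange outline centred near (401,271) and the rod's tip near (397,298), 800-wide scale. I'll measure both with the same camera.

```bash
cat > slot.py <<'E'
from h import *
from scipy.spatial.transform import Rotation as Ro
def slot(p,m):
    hsv=cv2.cvtColor(p,cv2.COLOR_RGB2HSV)
    k=((hsv[...,0]>4)&(hsv[...,0]<25)&(hsv[...,1]>70)).astype(np.uint8)
    n,l,st,c=cv2.connectedComponentsWithStats(k)
    for i in range(1,n):
        x,y,w,h,a=st[i]
        if 1.8<w/h<6 and 30<w<90 and y<300:
            cnt,_=cv2.findContours((l==i).astype(np.uint8),0,2); q=np.vstack(cnt)[:,0]
            P=np.array([plane(m,u,v,130)[:2] for u,v in q],np.float32); print(st[i],cv2.minAreaRect(P))
E
python3 - <<'E'
from slot import *
f=np.load('w2.npz');p,d=f['p'],f['d']; m={k:f[k] for k in('fx','fy','cx','cy','R','t')}
slot(p,m)
W=cloud(d,m)
q=W[170:178,245:270]; g=(p[170:178,245:270].min(-1)<90)
q=W[165:225,240:272].reshape(-1,3); rod=q[(q[:,2]>190)&(q[:,2]<285)]
for a in range(195,285,10):
    t=rod[abs(rod[:,2]-a)<5]
    if len(t): print(a,len(t),t[:,:2].mean(0).round(1))
print('deck z',np.median(W[185:195,215:240,2]))
# tip and rod by pixels
h=cv2.cvtColor(p,cv2.COLOR_RGB2HSV)
for v in range(186,218,3): print(v,[u for u in range(244,268) if W[v,u,2]>180])
E
```

```text
[233 166  48  16 232] ((479.7242431640625, -132.4867401123047), (16.012836456298828, 48.7785758972168), 6.709512710571289)
205 18 [ 484.6 -129.8]
215 24 [ 484.8 -129.7]
225 19 [ 485.2 -129.6]
235 29 [ 485.2 -129.4]
245 34 [ 485.4 -129.5]
255 38 [ 485.9 -129.5]
265 18 [ 486.4 -129.2]
deck z 130.3132297398945
186 []
189 [253, 254, 255, 256]
192 [252, 253, 254, 255, 256, 257]
195 [252, 253, 254, 255, 256, 257]
198 [245, 252, 253, 254, 255, 256, 257]
201 [252, 253, 254, 255, 256, 257]
204 [251, 252, 253, 254, 255, 256, 257]
207 [251, 252, 253, 254, 255, 256, 257, 263]
210 [251, 252, 253, 254, 255, 256, 257, 258]
213 [251, 252, 253, 254, 255, 256, 257, 258]
216 [244, 245, 246, 247, 248, 249, 250, 251, 252, 253, 254, 255, 256, 257, 258, 259, 260, 261, 262, 263, 264, 265]
```

Request:
drive_tool(deltas=[[-0.32, 0.21, 1, 0, 0, 0], [-0.32, 0.21, 3, 0, 0, 0], [-0.32, 0.21, 5, 0, 0, 0], [-0.32, 0.21, 6, 0, 0, 0], [-0.32, 0.21, 6, 0, 0, 0], [-0.32, 0.21, 6, 0, 0, 0]])

```text
time_s: 7.2
position: [480.5, -133.6, 417.2]
orientation: [3.136, 0.178, 0.001]
force: [-0.2, 0.1, -1.5]
gripper_width: 15.4
grasp_force: 20.0
```

Run:
```python
from slot import *
s=status.get_state(); print(s['position'].round(1),s['force'])
p,d,m=grab('wrist'); np.savez('w3',p=p,d=d,**m); cv2.imwrite('pics/w3.png',cv2.resize(p[130:258,170:342,::-1],(800,595),interpolation=cv2.INTER_CUBIC))
slot(p,m); W=cloud(d,m)
q=W[165:225,240:272].reshape(-1,3)
for a in range(140,225,10):
    t=q[(abs(q[:,2]-a)<5)]
    if len(t)>5: print(a,len(t),t[:,:2].mean(0).round(1))
```

```text
[ 480.5 -133.6  417.2] [-0.17752214  0.05959407 -1.47856078]
[225 178  58  20 342] ((479.3193054199219, -132.55213928222656), (17.012161254882812, 48.95574951171875), 6.605954170227051)
140 6 [ 481.6 -133.3]
150 21 [ 481.9 -133.4]
160 21 [ 482.3 -133. ]
170 26 [ 482.4 -132.9]
180 29 [ 482.7 -132.7]
190 40 [ 482.8 -133. ]
200 34 [ 483.3 -132.8]
220 50 [ 490.  -132.3]
```

View pics/w3.png

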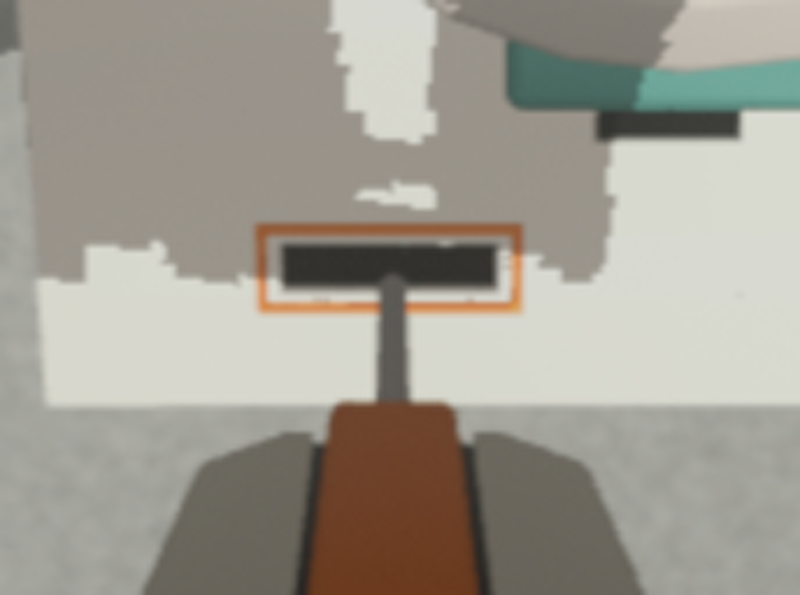

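Run:
```python
from h import *
f=np.load('w3.npz'); m={k:f[k] for k in('fx','fy','cx','cy','R','t')}
print(plane(m,170+391/4.65-.4,130+275/4.65-.4,140.5),plane(m,170+389.5/4.65-.4,130+266/4.65-.4,130),plane(m,170+389.5/4.65-.4,130+245/4.65-.4,130),plane(m,170+389.5/4.65-.4,130+287/4.65-.4,130))
s=status.get_state();print(s['position'],s['force'],s['time_s'])
```

```text
[ 481.49073772 -132.59558432  140.5       ] [ 480.01250017 -132.48701101  130.        ] [ 484.00761672 -132.02573713  130.        ] [ 475.9844487  -132.95208754  130.        ]
[ 480.51415985 -133.56341211  417.26079933] [0.63368505 0.29655259 0.09203935] 7.25
```

Request:
drive_tool(deltas=[[0.07, 0, 0.3, 0, 0, 0], [0.07, 0, 0.7, 0, 0, 0], [0.07, 0, 0.9, 0, 0, 0], [0.07, 0, 1.05, 0, 0, 0], [0.07, 0, 1.15, 0, 0, 0], [0.07, 0, 1.25, 0, 0, 0], [0.07, 0, 1.3, 0, 0, 0]], newtons=8)

```text
time_s: 8.12
position: [481.1, -133.3, 403.7]
orientation: [3.137, 0.179, -0.0]
force: [-0.3, -0.9, -0.0]
gripper_width: 15.9
grasp_force: 8.0
```

Request:
drive_tool(deltas=[[0, 0, 0.3, 0, 0, 0], [0, 0, 0.8, 0, 0, 0], [0, 0, 1.3, 0, 0, 0], [0, 0, 1.7, 0, 0, 0], [0, 0, 2.0, 0, 0, 0], [0, 0, 2.2, 0, 0, 0], [0, 0, 2.2, 0, 0, 0]])

```text
time_s: 9.0
position: [481.1, -133.3, 381.7]
orientation: [3.136, 0.179, -0.0]
force: [0.4, 0.2, -0.9]
gripper_width: 16.0
grasp_force: 8.0
```

Request:
drive_tool(deltas=[[0, 0, 0.05, 0, 0, 0], [0, 0, 0.1, 0, 0, 0], [0, 0, 0.15, 0, 0, 0], [0, 0, 0.2, 0, 0, 0], [0, 0, 0.25, 0, 0, 0], [0, 0, 0.3, 0, 0, 0]])

```text
time_s: 9.75
position: [481.1, -133.3, 378.7]
orientation: [3.136, 0.179, 0.0]
force: [0.1, -0.2, -0.4]
gripper_width: 15.5
grasp_force: 8.0
```

Request:
drive_tool(deltas=[[0, 0, 0.05, 0, 0, 0], [0, 0, 0.1, 0, 0, 0], [0, 0, 0.15, 0, 0, 0], [0, 0, 0.2, 0, 0, 0]])

```text
time_s: 10.25
position: [481.1, -133.3, 376.7]
orientation: [-3.136, -0.179, -0.0]
force: [-0.5, 0.9, -1.5]
gripper_width: 15.9
grasp_force: 8.0
```

Request:
drive_tool(deltas=[[0, 0, 0.05, 0, 0, 0], [0, 0, 0.1, 0, 0, 0], [0, 0, 0.15, 0, 0, 0], [0, 0, 0.2, 0, 0, 0]])

```text
time_s: 10.75
position: [481.1, -133.3, 374.9]
orientation: [-3.136, -0.179, -0.001]
force: [-1.1, 0.3, 3.9]
gripper_width: 15.9
grasp_force: 8.0
```

Request:
drive_tool(deltas=[[0, 0, 0.05, 0, 0, 0], [0, 0, 0.1, 0, 0, 0], [0, 0, 0.15, 0, 0, 0], [0, 0, 0.2, 0, 0, 0]])

```text
time_s: 11.25
position: [481.1, -133.3, 372.8]
orientation: [3.136, 0.179, 0.0]
force: [-0.3, 0.8, 5.0]
gripper_width: 15.9
grasp_force: 8.0
```

Request:
drive_tool(deltas=[[0, 0, 0.05, 0, 0, 0], [0, 0, 0.1, 0, 0, 0], [0, 0, 0.15, 0, 0, 0], [0, 0, 0.2, 0, 0, 0]])

```text
time_s: 11.75
position: [481.1, -133.3, 370.7]
orientation: [3.136, 0.179, 0.0]
force: [-0.0, -0.3, 2.7]
gripper_width: 16.1
grasp_force: 8.0
```

Request:
drive_tool(deltas=[[0, 0, 0.05, 0, 0, 0], [0, 0, 0.1, 0, 0, 0], [0, 0, 0.15, 0, 0, 0], [0, 0, 0.15, 0, 0, 0]])

```text
time_s: 12.25
position: [481.1, -133.3, 369.3]
orientation: [-3.136, -0.179, -0.0]
force: [-0.0, 0.2, 5.2]
gripper_width: 15.8
grasp_force: 8.0
```

Run:
```python
from h import *
s=status.get_state();print(s['position'],s['force'],s['time_s'])
p,d,m=grab('side'); cv2.imwrite('pics/s2.png',cv2.resize(p[150:310,220:400,::-1],(675,600),interpolation=cv2.INTER_CUBIC))
```

```text
[ 481.08921312 -133.32393349  369.30328074] [-0.02516323  0.18706838  5.2265047 ] 12.25
```

View pics/s2.png

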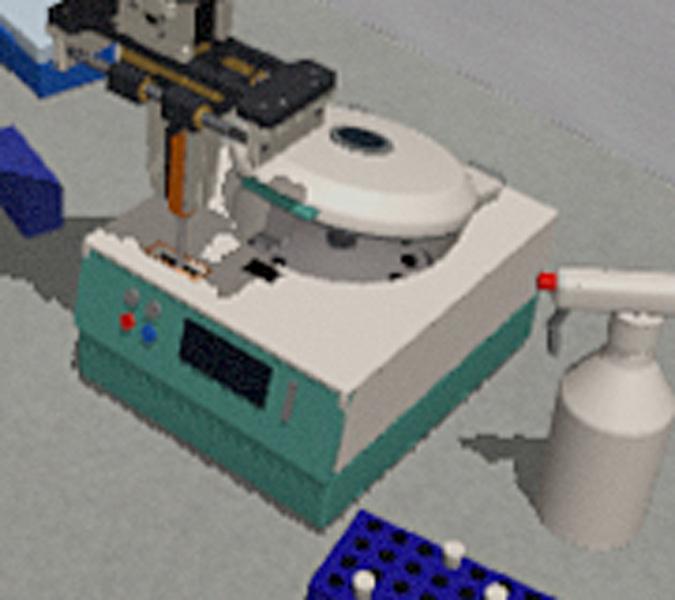

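The lid is open: the side crop shows it raised, with its teal lip at (280,198) above the deck, and the pin still upright in the slot. I'll withdraw the pin straight up.

Request:
drive_tool(deltas=[[0, 0, -0.5, 0, 0, 0], [0, 0, -2, 0, 0, 0], [0, 0, -4, 0, 0, 0], [0, 0, -6, 0, 0, 0], [0, 0, -8, 0, 0, 0], [0, 0, -10, 0, 0, 0], [0, 0, -11, 0, 0, 0], [0, 0, -11, 0, 0, 0]], newtons=15)

```text
time_s: 13.3
position: [481.0, -133.2, 479.8]
orientation: [-3.136, -0.179, -0.002]
force: [0.3, 0.7, -0.7]
gripper_width: 16.0
grasp_force: 15.0
```

Request:
drive_tool(deltas=[[0.4, -2, 0, 0, 0, -0.07], [1.1, -6, 0, 0, 0, -0.2], [2.1, -11, 0, 0, 0, -0.38], [3, -16, 0, 0, 0, -0.55], [3.9, -21, 0, 0, 0, -0.72], [4.9, -26, 0, 0, 0, -0.9], [5.8, -31, 0, 0, 0, -1.07], [6.8, -36, 0, 0, 0, -1.24], [7.5, -40, 0, 0, 0, -1.38], [8.1, -43, 0, 0, 0, -1.47], [8.3, -44.1, 0, 0, 0, -1.51], [8.3, -44.1, 0, 0, 0, -1.51]])

```text
time_s: 14.8
position: [513.0, 314.6, 478.5]
orientation: [-2.161, -2.28, 0.002]
force: [-0.0, -0.5, -1.0]
gripper_width: 16.1
grasp_force: 15.0
```

Request:
drive_tool(deltas=[[0, 0, 3, 0, 0, 0], [0, 0, 6, 0, 0, 0], [0, 0, 9, 0, 0, 0], [0, 0, 11, 0, 0, 0], [0, 0, 11.5, 0, 0, 0], [0, 0, 11.5, 0, 0, 0], [0, 0, 11.5, 0, 0, 0]])

```text
time_s: 15.68
position: [513.7, 314.0, 365.2]
orientation: [2.162, 2.279, 0.002]
force: [-0.1, -0.1, -0.4]
gripper_width: 15.8
grasp_force: 15.0
```

Run:
```python
from h import *
s=status.get_state(); print(s['time_s'],s['position'].round(1),s['orientation'],s['force'])
p,d,m=grab('wrist'); np.savez('w4',p=p,d=d,**m); cv2.imwrite('pics/w4.png',cv2.resize(p[130:258,170:342,::-1],(800,595),interpolation=cv2.INTER_CUBIC))
W=cloud(d,m)
q=W[150:235,240:275].reshape(-1,3)
for a in range(65,165,10):
    t=q[(abs(q[:,2]-a)<5)]
    if len(t)>5: print(a,len(t),t[:,:2].mean(0).round(1))
```

```text
15.675 [513.7 314.  365.2] [2.16226799e+00 2.27855021e+00 2.23408114e-03] [-0.10652992 -0.08580226 -0.42665687]
65 1446 [517.3 312.5]
95 20 [514.3 316.4]
105 22 [514.4 316.7]
115 26 [514.1 316.9]
125 93 [511.9 342.7]
135 33 [514.  317.4]
145 38 [514.2 317.7]
155 14 [513.8 318.2]
```

View pics/w4.png

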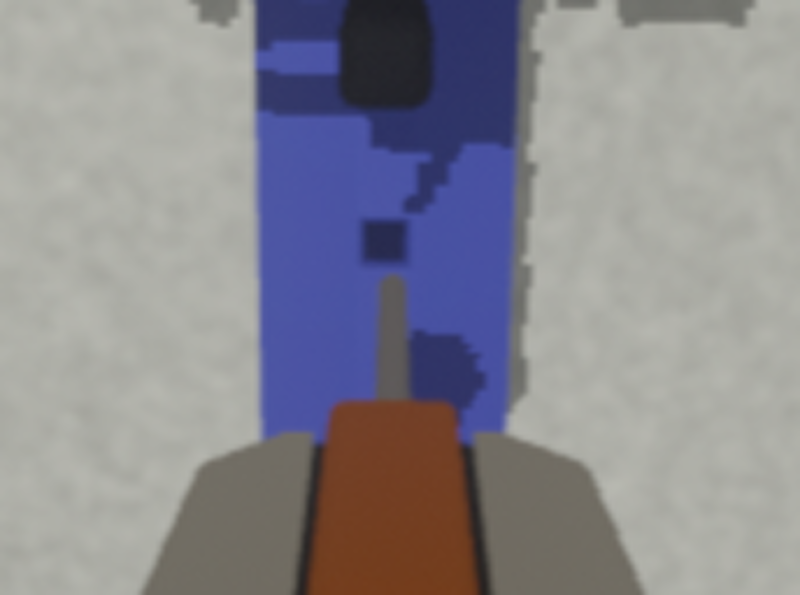

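The crop shows the free middle hole at (385,242) and the rod's tip at (392,277).

Run:
```python
from h import *
f=np.load('w4.npz'); m={k:f[k] for k in('fx','fy','cx','cy','R','t')}
print('hole',plane(m,170+385/4.65-.4,130+242/4.65-.4,60),[plane(m,170+u/4.65-.4,130+v/4.65-.4,60).round(1) for u,v in((362,242),(408,242),(385,220),(385,264))])
print('tip far edge',plane(m,170+392/4.65-.4,130+276/4.65-.4,88.5))
s=status.get_state();print(s['position'])
```

```text
hole [512.62901932 314.03580476  60.        ] [array([508.1, 313.8,  60. ]), array([517.1, 314.3,  60. ]), array([512.4, 318.5,  60. ]), array([512.9, 309.5,  60. ])]
tip far edge [513.88603929 315.83453611  88.5       ]
[513.67608059 314.15428401 365.19448833]
```

Request:
drive_tool(deltas=[[0.05, -0.11, 0.3, 0, 0, 0], [0.05, -0.11, 1, 0, 0, 0], [0.05, -0.11, 1.8, 0, 0, 0], [0.05, -0.11, 2.3, 0, 0, 0], [0.05, -0.11, 2.6, 0, 0, 0], [0.05, -0.11, 2.8, 0, 0, 0], [0.05, -0.11, 3, 0, 0, 0], [0.05, -0.11, 3.2, 0, 0, 0], [0.05, -0.11, 3.4, 0, 0, 0], [0.05, -0.11, 3.6, 0, 0, 0]], newtons=8)

```text
time_s: 16.98
position: [512.3, 314.7, 328.2]
orientation: [2.162, 2.28, 0.0]
force: [0.5, -0.1, -0.3]
gripper_width: 16.0
grasp_force: 8.0
```

Tip is in the hole at about 51 mm with no force. I'll lower it to the floor.

Request:
drive_tool(deltas=[[0, 0, 0.5, 0, 0, 0], [0, 0, 1.3, 0, 0, 0], [0, 0, 2.1, 0, 0, 0], [0, 0, 2.9, 0, 0, 0], [0, 0, 3.5, 0, 0, 0], [0, 0, 3.8, 0, 0, 0], [0, 0, 4.0, 0, 0, 0], [0, 0, 4.05, 0, 0, 0], [0, 0, 4.05, 0, 0, 0]])

```text
time_s: 18.1
position: [512.4, 314.5, 287.8]
orientation: [2.162, 2.279, -0.0]
force: [0.5, -0.9, -1.2]
gripper_width: 15.9
grasp_force: 8.0
```

Request:
drive_tool(deltas=[[0, 0, 0, 0, 0, 0], [0, 0, 0, 0, 0, 0], [0, 0, 0, 0, 0, 0], [0, 0, 0, 0, 0, 0], [0, 0, 0, 0, 0, 0], [0, 0, 0, 0, 0, 0], [0, 0, 0, 0, 0, 0], [0, 0, 0, 0, 0, 0], [0, 0, 0, 0, 0, 0], [0, 0, 0, 0, 0, 0]], grip=1)

```text
time_s: 19.35
position: [512.3, 314.7, 287.7]
orientation: [2.162, 2.279, 0.0]
force: [0.1, 0.3, -0.8]
gripper_width: 92.5
grasp_force: 0.0
```

Request:
drive_tool(deltas=[[0, 0, -1, 0, 0, 0], [0, 0, -4, 0, 0, 0], [0, 0, -8, 0, 0, 0], [0, 0, -12, 0, 0, 0], [0, 0, -15, 0, 0, 0], [0, 0, -15, 0, 0, 0], [0, 0, -15, 0, 0, 0]])

```text
time_s: 20.23
position: [511.9, 314.6, 437.5]
orientation: [-2.161, -2.28, 0.001]
force: [0.7, 0.6, 0.1]
gripper_width: 93.4
grasp_force: 0.0
```

Run:
```python
from h import *
p,d,m=grab('wrist'); W=cloud(d,m);hsv=cv2.cvtColor(p,cv2.COLOR_RGB2HSV)
t=(hsv[...,0]>4)&(hsv[...,0]<22)&(hsv[...,1]>130)&(abs(W[...,2]-150)<12); t[270:]=0
w=W[t]; print(t.sum(),w.max(0),w.min(0)); w=w[w[:,2]>w[:,2].max()-4]; print(np.median(w,0))
p2,_,_=grab('side')
a=cv2.resize(p[100:290,150:370],(400,345)); b=cv2.resize(p2[120:300,140:380],(400,345)); cv2.imwrite('pics/fin.png',np.hstack([a,b])[:,:,::-1])
```

```text
343 [519.66215876 327.02488252 151.70686293] [504.41470601 311.55561673 139.10960994]
[512.1080229  319.46864641 150.02925382]
```

View pics/fin.png

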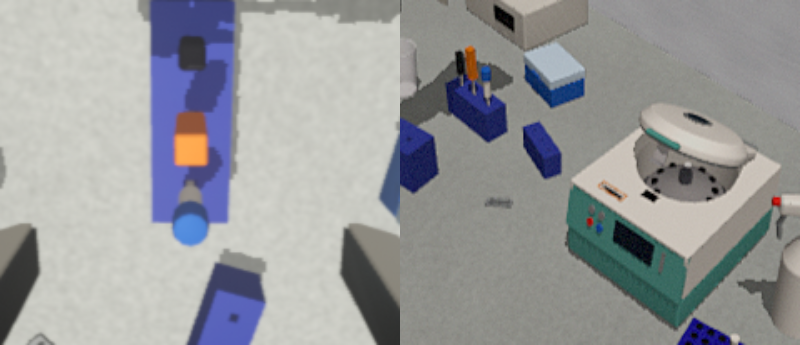

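The pin stands in the middle hole with its top at z = 150 mm, leaning only about 0.04 rad. The lid is ajar and everything else is in place, so I'm handing the job in.

```bash
python3 -c "
from h import *
print(job.sign_off())"
```

```text
the job is handed in; nothing more can be done
None
```

The job is handed in: the lid is ajar, freed by pressing the tab at about 5 N by the wrist force readings, and the pin is standing back in the tool stand's middle hole, at about 20 s of the 67 s allowed; the sign-off gave no verdict.

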